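Change over the hub-axle cradle

TASK

Change over the axle cradle: turn its wing knob anticlockwise (seen from above) until it clicks past its detent and the keepers have slid clear, then take every dummy axle (a rod with a square block in the middle) out of the cradle and lay it in the grey tray. Lay every hub axle (a rod with two hexagonal nuts) from the bench along a groove of its own, nuts between the two rails, lowering it until it has settled in the V at both ends before you let go - do not drop it. When all of them lie in the cradle, turn the knob back clockwise until it clicks home and the keepers cover the axles, and leave the pedal, the screwdriver and the chain tool where they are.

Things in the scene. Friction and masses are not known exactly. Their poses are not given: they have to be found in the camera images.
- cradle: fixed cradle, base plate 168 x 340 x 12 mm (x -84 to 84, y -207 to 133 mm); origin on the bench under the middle of the grooves, z up. Two rails along y, 10 mm thick, 46 mm high, at x = -52 and 52 mm, each with four 90 degree V notches 32 mm wide, 16 mm deep. An axle lies along x across a pair of notches, its nuts between the rails (9 mm end play each way).
- keeper: steel frame that the knob slides; origin at the cradle's when locked. Its bars at cradle x = -78 and 78 mm carry four tabs each, 16 mm wide, 50 to 55 mm above the bench, reaching in to 57 mm from the middle. Knob at 0: the tabs stand over the axles' ends. Knob at 1.2: they have slid 31 mm to cradle +y, half way to the next groove, and axles can go in and out from above.
- groove_1 (a point): middle of groove 1, at cradle y = -93 mm: where an axle's origin lies when settled, 39.9 mm above the bench; axes as the cradle's. Grooves are 62 mm apart, numbered from the knob end.
- groove_2 (a point): middle of groove 2, at cradle y = -31 mm: where an axle's origin lies when settled, 39.9 mm above the bench; axes as the cradle's. Grooves are 62 mm apart, numbered from the knob end.
- groove_3 (a point): middle of groove 3, at cradle y = 31 mm: where an axle's origin lies when settled, 39.9 mm above the bench; axes as the cradle's. Grooves are 62 mm apart, numbered from the knob end.
- groove_4 (a point): middle of groove 4, at cradle y = 93 mm: where an axle's origin lies when settled, 39.9 mm above the bench; axes as the cradle's. Grooves are 62 mm apart, numbered from the knob end.
- clamp_knob (a joint): angle of the wing knob, rad, about the vertical: 0 = keepers locked over the axles (the start), 1.2 = released; grows anticlockwise seen from above. A spring detent pushes it to the nearer end (0.12 N m at the ends, falling to none at the hump at 0.6); past 0.6 it snaps to the other end and stays (at rest about -0.03 or 1.23).
- knob_grip (a point): on the knob's axis, mid height of its black wing, 69 mm above the bench, at cradle x = 0, y = -172 mm. The wing is a bar 56 mm long (along this point's x, which turns with the knob and stands 0.6 rad clockwise of the cradle's x at angle 0), 13 mm wide, 55 to 81 mm above the bench; under it a disc 48 mm in diameter, top 51 mm above the bench.
- tray: fixed grey open tray, 165 (its x) x 125 (its y) x 32 mm high, walls and floor 4 to 5 mm thick; origin under its middle, on the bench. Two dummy axles lie side by side in it along x, 25 mm either side of the middle.
- axle_1: hub axle: steel rod 14 mm thick, 128 mm long, a dark hexagonal nut (22 mm across flats, 8 mm thick) centred 34 mm either side of the middle; thin collars inside the nuts leave 50 mm bare to grip. Origin on the axis at the middle, x along the rod. Lies on its nuts (origin 11 mm up), roughly along world y, with about 100 mm from row to row (70 mm at the least). 0.1 to 0.2 kg. May be absent.
- axle_2: hub axle: steel rod 14 mm thick, 128 mm long, a dark hexagonal nut (22 mm across flats, 8 mm thick) centred 34 mm either side of the middle; thin collars inside the nuts leave 50 mm bare to grip. Origin on the axis at the middle, x along the rod. Lies on its nuts (origin 11 mm up), roughly along world y, with about 100 mm from row to row (70 mm at the least). 0.1 to 0.2 kg. May be absent.
- axle_3: hub axle: steel rod 14 mm thick, 128 mm long, a dark hexagonal nut (22 mm across flats, 8 mm thick) centred 34 mm either side of the middle; thin collars inside the nuts leave 50 mm bare to grip. Origin on the axis at the middle, x along the rod. Lies on its nuts (origin 11 mm up), roughly along world y, with about 100 mm from row to row (70 mm at the least). 0.1 to 0.2 kg. May be absent.
- axle_4: hub axle: steel rod 14 mm thick, 128 mm long, a dark hexagonal nut (22 mm across flats, 8 mm thick) centred 34 mm either side of the middle; thin collars inside the nuts leave 50 mm bare to grip. Origin on the axis at the middle, x along the rod. Lies on its nuts (origin 11 mm up), roughly along world y, with about 100 mm from row to row (70 mm at the least). 0.1 to 0.2 kg. May be absent.
- dummy_1: dummy axle: steel rod 14 mm thick, 128 mm long, with an aluminium block (40 mm along the rod, 26 mm square across) in its middle and no nuts. Origin on the axis at the middle, x along the rod. Starts in groove 1 of the cradle, under the keepers, the block's sides upright, to be gripped across the block from above. 0.1 to 0.25 kg. May be absent.
- dummy_2: dummy axle: steel rod 14 mm thick, 128 mm long, with an aluminium block (40 mm along the rod, 26 mm square across) in its middle and no nuts. Origin on the axis at the middle, x along the rod. Starts in groove 3 of the cradle, under the keepers, the block's sides upright, to be gripped across the block from above. 0.1 to 0.25 kg. May be absent.
- pedal: bystander: loose bicycle pedal, 82 x 114 x 26 mm, origin under its middle; leave alone
- screwdriver_red: bystander: loose screwdriver with a red handle, 28 x 211 x 27 mm, origin under its middle; leave alone
- chain_tool: bystander: loose chain rivet tool, 30 x 130 x 23 mm, origin under its middle; leave alone

How it is judged:
On the way, in this order (a step that is already met when the one before it is completed fails the run):
1. the knob has been turned past its detent to the released end (value of joint clamp_knob above 1.08 rad), for 0.2 s.
2. with the keepers released, every dummy axle lies in the tray and every hub axle lies settled in a groove, all let go (value of joint clamp_knob above 1 rad and z of axle_1 in the frame of cradle between 0.036 and 0.043 m and angle between the x axis of each of axle_1, axle_2, axle_3, axle_4 and the x axis of cradle, either way round below 0.06 rad and ((x of axle_1 in the frame of groove_1 between -0.012 and 0.012 m and y of axle_1 in the frame of groove_1 between -0.004 and 0.004 m) or (x of axle_1 in the frame of groove_2 between -0.012 and 0.012 m and y of axle_1 in the frame of groove_2 between -0.004 and 0.004 m) or (x of axle_1 in the frame of groove_3 between -0.012 and 0.012 m and y of axle_1 in the frame of groove_3 between -0.004 and 0.004 m) or (x of axle_1 in the frame of groove_4 between -0.012 and 0.012 m and y of axle_1 in the frame of groove_4 between -0.004 and 0.004 m)) and z of axle_2 in the frame of cradle between 0.036 and 0.043 m and ((x of axle_2 in the frame of groove_1 between -0.012 and 0.012 m and y of axle_2 in the frame of groove_1 between -0.004 and 0.004 m) or (x of axle_2 in the frame of groove_2 between -0.012 and 0.012 m and y of axle_2 in the frame of groove_2 between -0.004 and 0.004 m) or (x of axle_2 in the frame of groove_3 between -0.012 and 0.012 m and y of axle_2 in the frame of groove_3 between -0.004 and 0.004 m) or (x of axle_2 in the frame of groove_4 between -0.012 and 0.012 m and y of axle_2 in the frame of groove_4 between -0.004 and 0.004 m)) and z of axle_3 in the frame of cradle between 0.036 and 0.043 m and ((x of axle_3 in the frame of groove_1 between -0.012 and 0.012 m and y of axle_3 in the frame of groove_1 between -0.004 and 0.004 m) or (x of axle_3 in the frame of groove_2 between -0.012 and 0.012 m and y of axle_3 in the frame of groove_2 between -0.004 and 0.004 m) or (x of axle_3 in the frame of groove_3 between -0.012 and 0.012 m and y of axle_3 in the frame of groove_3 between -0.004 and 0.004 m) or (x of axle_3 in the frame of groove_4 between -0.012 and 0.012 m and y of axle_3 in the frame of groove_4 between -0.004 and 0.004 m)) and z of axle_4 in the frame of cradle between 0.036 and 0.043 m and ((x of axle_4 in the frame of groove_1 between -0.012 and 0.012 m and y of axle_4 in the frame of groove_1 between -0.004 and 0.004 m) or (x of axle_4 in the frame of groove_2 between -0.012 and 0.012 m and y of axle_4 in the frame of groove_2 between -0.004 and 0.004 m) or (x of axle_4 in the frame of groove_3 between -0.012 and 0.012 m and y of axle_4 in the frame of groove_3 between -0.004 and 0.004 m) or (x of axle_4 in the frame of groove_4 between -0.012 and 0.012 m and y of axle_4 in the frame of groove_4 between -0.004 and 0.004 m)) and x of dummy_1 in the frame of tray between -0.078 and 0.078 m and y of dummy_1 in the frame of tray between -0.058 and 0.058 m and z of dummy_1 in the frame of tray between 0 and 0.032 m and x of dummy_2 in the frame of tray between -0.078 and 0.078 m and y of dummy_2 in the frame of tray between -0.058 and 0.058 m and z of dummy_2 in the frame of tray between 0 and 0.032 m and contact force between the fingers and axle_1 below 0.05 N and contact force between the fingers and axle_2 below 0.05 N and contact force between the fingers and axle_3 below 0.05 N and contact force between the fingers and axle_4 below 0.05 N and contact force between the fingers and dummy_1 below 0.05 N and contact force between the fingers and dummy_2 below 0.05 N), for 0.3 s.
3. the knob has been turned back past its detent to the locked end, over the settled axles (value of joint clamp_knob below 0.12 rad and z of axle_1 in the frame of cradle between 0.036 and 0.043 m and angle between the x axis of each of axle_1, axle_2, axle_3, axle_4 and the x axis of cradle, either way round below 0.06 rad and ((x of axle_1 in the frame of groove_1 between -0.012 and 0.012 m and y of axle_1 in the frame of groove_1 between -0.004 and 0.004 m) or (x of axle_1 in the frame of groove_2 between -0.012 and 0.012 m and y of axle_1 in the frame of groove_2 between -0.004 and 0.004 m) or (x of axle_1 in the frame of groove_3 between -0.012 and 0.012 m and y of axle_1 in the frame of groove_3 between -0.004 and 0.004 m) or (x of axle_1 in the frame of groove_4 between -0.012 and 0.012 m and y of axle_1 in the frame of groove_4 between -0.004 and 0.004 m)) and z of axle_2 in the frame of cradle between 0.036 and 0.043 m and ((x of axle_2 in the frame of groove_1 between -0.012 and 0.012 m and y of axle_2 in the frame of groove_1 between -0.004 and 0.004 m) or (x of axle_2 in the frame of groove_2 between -0.012 and 0.012 m and y of axle_2 in the frame of groove_2 between -0.004 and 0.004 m) or (x of axle_2 in the frame of groove_3 between -0.012 and 0.012 m and y of axle_2 in the frame of groove_3 between -0.004 and 0.004 m) or (x of axle_2 in the frame of groove_4 between -0.012 and 0.012 m and y of axle_2 in the frame of groove_4 between -0.004 and 0.004 m)) and z of axle_3 in the frame of cradle between 0.036 and 0.043 m and ((x of axle_3 in the frame of groove_1 between -0.012 and 0.012 m and y of axle_3 in the frame of groove_1 between -0.004 and 0.004 m) or (x of axle_3 in the frame of groove_2 between -0.012 and 0.012 m and y of axle_3 in the frame of groove_2 between -0.004 and 0.004 m) or (x of axle_3 in the frame of groove_3 between -0.012 and 0.012 m and y of axle_3 in the frame of groove_3 between -0.004 and 0.004 m) or (x of axle_3 in the frame of groove_4 between -0.012 and 0.012 m and y of axle_3 in the frame of groove_4 between -0.004 and 0.004 m)) and z of axle_4 in the frame of cradle between 0.036 and 0.043 m and ((x of axle_4 in the frame of groove_1 between -0.012 and 0.012 m and y of axle_4 in the frame of groove_1 between -0.004 and 0.004 m) or (x of axle_4 in the frame of groove_2 between -0.012 and 0.012 m and y of axle_4 in the frame of groove_2 between -0.004 and 0.004 m) or (x of axle_4 in the frame of groove_3 between -0.012 and 0.012 m and y of axle_4 in the frame of groove_3 between -0.004 and 0.004 m) or (x of axle_4 in the frame of groove_4 between -0.012 and 0.012 m and y of axle_4 in the frame of groove_4 between -0.004 and 0.004 m)) and x of dummy_1 in the frame of tray between -0.078 and 0.078 m and y of dummy_1 in the frame of tray between -0.058 and 0.058 m and z of dummy_1 in the frame of tray between 0 and 0.032 m and x of dummy_2 in the frame of tray between -0.078 and 0.078 m and y of dummy_2 in the frame of tray between -0.058 and 0.058 m and z of dummy_2 in the frame of tray between 0 and 0.032 m), for 0.2 s.
At the end, for the whole second after the job is handed in: The knob is home at the locked end (under 0.12 rad); every hub axle lies in a groove of its own, within 4 mm across and 3 mm in height of the settled place, within 12 mm along it and 0.06 rad of parallel; every dummy axle lies in the tray, below its rim; all at rest and let go (all of step 3 and linear speed of each of axle_1, axle_2, axle_3, axle_4, dummy_1, dummy_2 below 0.02 m/s); the robot touches nothing.
It fails at once if a hub axle was dropped over the cradle (in free fall faster than 0.55 m/s, more than 12 mm above its settled height) ((contact force between anything else and axle_1 below 0.02 N and linear speed of axle_1 above 0.55 m/s and z of axle_1 in the frame of cradle between 0.052 and 0.3 m and x of axle_1 in the frame of cradle between -0.1 and 0.1 m and y of axle_1 in the frame of cradle between -0.15 and 0.15 m) or (contact force between anything else and axle_2 below 0.02 N and linear speed of axle_2 above 0.55 m/s and z of axle_2 in the frame of cradle between 0.052 and 0.3 m and x of axle_2 in the frame of cradle between -0.1 and 0.1 m and y of axle_2 in the frame of cradle between -0.15 and 0.15 m) or (contact force between anything else and axle_3 below 0.02 N and linear speed of axle_3 above 0.55 m/s and z of axle_3 in the frame of cradle between 0.052 and 0.3 m and x of axle_3 in the frame of cradle between -0.1 and 0.1 m and y of axle_3 in the frame of cradle between -0.15 and 0.15 m) or (contact force between anything else and axle_4 below 0.02 N and linear speed of axle_4 above 0.55 m/s and z of axle_4 in the frame of cradle between 0.052 and 0.3 m and x of axle_4 in the frame of cradle between -0.1 and 0.1 m and y of axle_4 in the frame of cradle between -0.15 and 0.15 m)).
It fails at once if the pedal, the screwdriver or the chain tool was moved by more than 40 mm (distance of any of pedal, screwdriver_red, chain_tool from where it was at the start of the episode above 0.04 m).
Of dummy_1, dummy_2 only 1 to 2 are there at a start; the rules pass over those that are not, and their reading is None.
Of axle_1, axle_2, axle_3, axle_4 only 3 to 4 are there at a start; the rules pass over those that are not, and their reading is None.
At some moment in a run one of axle_1, axle_2, axle_3, axle_4 may be knocked a few centimetres aside while the robot is not near it.
It also fails if it takes over 210 s, if anything falls off the work surface, if the arm or the gripper's body presses on something with over 40 N, if the wrist force passes 120 N, or if a joint passes its speed limit or range.

ROBOT

A 6-joint arm with a two-finger parallel gripper is mounted at the origin on a cart in front of the work surface, level with it; the furniture and walls round the work are solid. World frame = base frame: x ahead of the robot, y to its left, z up, the work surface at z = 0. Lengths are in m, angles in rad, forces in N, time in s.
With the tool pointing down it reaches from about 0.35 to 0.95 m from the base axis. Payload 17.4 kg.
Tool frame: the origin (TCP) lies on the centre line of the jaws, within the pads' length; the fingertips stand 19 mm ahead of it and the grasp point (between the pads) is the TCP; z points along the fingers, y is the line along which they close (so a half turn about z gives the same grasp; the last joint's range is limited). The gripper opens to 93 mm and grips with 3 to 60 N. Pads are 15 mm wide; open, the fingers measure 128 mm over their backs; the gripper's body (75 mm by 188 mm) begins 65 mm behind the grasp point.
Start: joints at [1.148, 0.116, 1.442, -0, 1.584, -0.038], TCP at [0.253, 0.626, 0.238] pointing down, gripper open.
Joint ranges: [-2.83, 2.83], [-0.83, 2.19], [0.07, 2.5], [-1.14, 4.28], [0.01, 3], [-2.97, 2.97]. Speed limits (rad/s): [1.89, 1.89, 2.22, 3.14, 3.14, 3.14].

INTERFACE

Orientations are given as [roll, pitch, yaw] about the fixed x, y, z axes, in that order (R = Rz(yaw) Ry(pitch) Rx(roll)).
In Python, from rig import manip gives the robot as it stands. The module is installed in compiled form; this text tells all that it offers.
- The arm moves only by the shell command python3 -m inch 'ROWS' [FORCE]. ROWS is a JSON object of lists of equal length, an entry for each row: "fingers": the gripper's target within -1 to 1 (shut at 1, half-way at 0, fully open at -1); "translation": the shift along the tool's x, y, z in cm, a list of three; "turn": the turn, a rotation vector about the tool's x, y, z in rad, a list of three. In form: {"fingers": [fingers, ...], "translation": [[tx, ty, tz], ...], "turn": [[ax, ay, az], ...]}. A call has 1 to 20 rows; each row is the pose to reach, as a shift and turn from the pose commanded when the call began, along the tool's axes at that moment; what a row does not reach only later rows make up. A row lasts 1/8 s, in which the tool goes at most 62.5 mm and 10.7 degrees, less where a joint would pass 70% of its speed; a pose out of reach is approached as far as the arm can. A call with a gripper value outside its range is refused whole. The fingers move at their own pace and stop on an object; FORCE is the grip in N (left out, the last holds). Time passes only in rows, so rows that repeat a pose let the fingers close. It gives the time, the measured TCP pose, the force, the opening and the grip force at its end, in the units of the state.
- manip.get_state(): the state, without advancing time (a new reading comes with each control period).
- manip.read_camera(name): name is "side" or "top" or "wrist"; returns a dict with "img" (400x640x3 uint8, red, green, blue), "fx", "fy", "cx", "cy" (pixels), "D" ([k1, k2, p1, p2, k3] as OpenCV has them; the pictures are not rectified), "world_to_cam" (4x4, takes a point from world to camera coordinates). Camera axes: x right, y down, z forward; pixel columns grow to the right and rows downward; lengths in m; the calibration is good to about 2 mm. A picture is of the moment at which its call begins. There is no depth.
- manip.finish_job(): hands the job in; it is judged then, once.
The state is a dict: "clock": time; "joint_positions": joint angles; "qvel": joint speeds; "tau": joint torques, N m; "tool_pos": TCP position; "tool_rot": TCP orientation; "ft_force": force on the tool from outside, world axes, zero at the start; "moment": the same for the moment, N m; "opening": finger opening in m; "grip_force": force on a finger pad.
Only numpy, scipy, OpenCV 4.12 (cv2) and the standard library are available. Lean on these libraries where they do the work, as an engineer would, in place of code of your own. Each camera call takes 0.05 s, during which the arm holds its last target. There are 200 camera calls.

## Working session

There is one attempt and no reset: what is moved stays moved. The work goes in short steps, Python scripts to look and compute and a shell command to move; the robot and the scene stay as the last step left them, time stands still between calls to the robot, and variables do not carry over. Pictures are saved under pics/ and viewed, at most 14 in all, crops included, and the job is handed in when it is done.

```bash
mkdir -p pics
cat > h.py <<'E'
import numpy as np, cv2
from rig import manip
from scipy.spatial.transform import Rotation as Ro
def snap(n,f=None):
    c=manip.read_camera(n)
    if f: cv2.imwrite('pics/'+f,c['img'][:,:,::-1])
    return c
def K(c): return np.array([[c['fx'],0,c['cx']],[0,c['fy'],c['cy']],[0,0,1]])
def ray(c,uv,z):
    uv=np.array(uv,float).reshape(-1,1,2)
    p=cv2.undistortPoints(uv,K(c),np.array(c['D'])).reshape(-1,2)
    T=np.array(c['world_to_cam']);R=T[:3,:3];o=-R.T@T[:3,3]
    d=np.c_[p,np.ones(len(p))]@R
    return o+d*((z-o[2])/d[:,2])[:,None]
def proj(c,P):
    T=np.array(c['world_to_cam'])
    return cv2.projectPoints(np.array(P,float).reshape(-1,1,3),cv2.Rodrigues(T[:3,:3])[0],T[:3,3],K(c),np.array(c['D']))[0].reshape(-1,2)
def go(P,yaw=None):
    """tool-frame shift (cm) and turn to TCP at P, pointing down, tool y axis along world angle yaw"""
    s=manip.get_state();R=Ro.from_euler('xyz',s['tool_rot']);
    if yaw is None: Rt=R
    else:
        best=None
        for k in (0,np.pi):
            a=yaw+k;y=np.array([np.cos(a),np.sin(a),0]);z=np.array([0,0,-1.]);x=np.cross(y,z)
            r=Ro.from_matrix(np.c_[x,y,z]);m=(R.inv()*r).magnitude()
            if best is None or m<best[0]: best=(m,r)
        Rt=best[1]
    return np.round(R.inv().apply(np.array(P)-s['tool_pos'])*100,2),np.round((R.inv()*Rt).as_rotvec(),3)
E
python3 - <<'E'
from h import *
s=manip.get_state();print(s)
for n in('top','side'):
    c=snap(n,n+'0.png');T=np.array(c['world_to_cam']);print(n,c['fx'],-T[:3,:3].T@T[:3,3],T[2,:3])
E
```

```text
{'clock': 0.0, 'joint_positions': array([ 1.14821703e+00,  1.16499676e-01,  1.44228399e+00,  1.03834971e-05,
        1.58402153e+00, -3.78038487e-02]), 'qvel': array([-3.68198366e-04,  1.63473945e-03,  9.11101194e-05,  1.38397793e-03,
        1.01591025e-03,  8.17556349e-04]), 'tau': array([ 1.20819906e-03, -7.21279478e+01, -6.22568250e+01,  7.79674435e-02,
        2.41452159e-02, -7.71793816e-05]), 'tool_pos': array([0.25329002, 0.62546502, 0.23688432]), 'tool_rot': array([-3.14038136e+00, -5.62033993e-05,  2.75681731e+00]), 'ft_force': array([-0.45975674,  0.40831583, -0.16647141]), 'moment': array([-0.01596206,  0.01132036,  0.00629607]), 'grip_force': 0.0, 'opening': 0.09307143722721876}
top 460.94291317171053 [0.17012676 0.14975161 1.36574961] [ 0.2659828  -0.04040313 -0.9631307 ]
side 431.88734064735655 [0.52119827 1.23008482 0.5872253 ] [ 0.02700292 -0.91035122 -0.41295461]
```

View pics/top0.png

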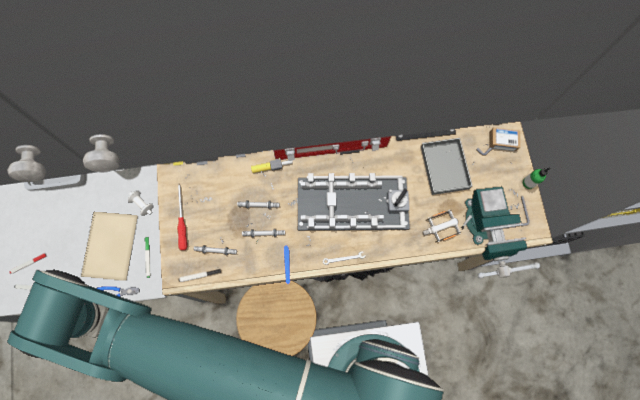

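View pics/side0.png

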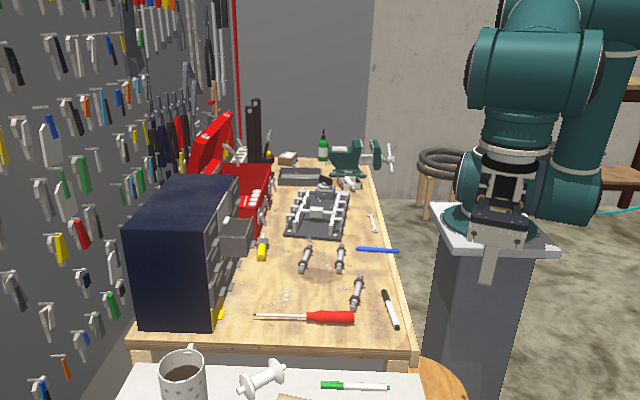

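Top view: the cradle is at (353,203) with its knob on the right at (400,198) and one dummy, in groove 3, at (332,200). Three hub axles lie at (260,204), (264,234) and (216,250), and the tray is at (446,166). Next I'll zoom and measure.

Run:
```python
from h import *
c=snap('top');im=c['img'][130:280,170:490]
cv2.imwrite('pics/top1.png',cv2.resize(im,(800,375),interpolation=cv2.INTER_CUBIC)[:,:,::-1])
for n,uv,z in[('a',[[240,204],[280,205],[260,204],[244,233],[284,235],[264,234],[195,249],[236,252],[216,250]],.011),('knob',[[400,198]],.08),('tray',[[422,145],[459,138],[470,185],[432,194]],.032),('dummy',[[332,200]],.05),('plate',[[298,179],[297,227],[409,229],[408,180]],.012)]: print(n,ray(c,uv,z).round(3).tolist())
```

```text
a [[0.567, 0.319, 0.011], [0.548, 0.198, 0.011], [0.559, 0.258, 0.011], [0.475, 0.315, 0.011], [0.454, 0.197, 0.011], [0.464, 0.256, 0.011], [0.445, 0.465, 0.011], [0.421, 0.344, 0.011], [0.434, 0.403, 0.011]]
knob [[0.504, -0.153, 0.08]]
tray [[0.678, -0.265, 0.032], [0.687, -0.388, 0.032], [0.529, -0.388, 0.032], [0.516, -0.264, 0.032]]
dummy [[0.532, 0.042, 0.05]]
plate [[0.623, 0.134, 0.012], [0.473, 0.155, 0.012], [0.422, -0.179, 0.012], [0.576, -0.205, 0.012]]
```

View pics/top1.png

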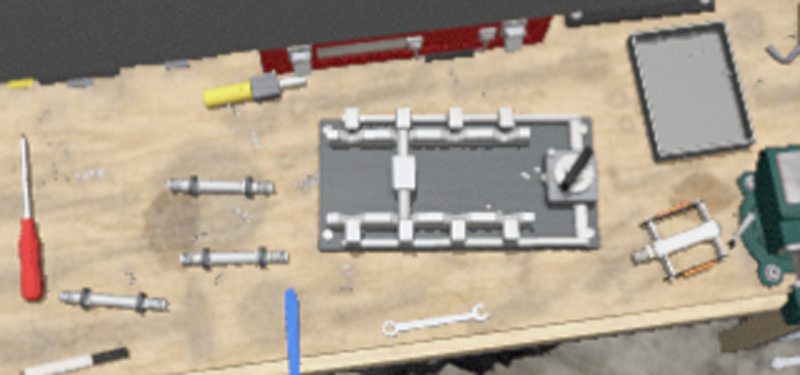

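Close-up: only groove 3 holds a dummy, at crop (403,172). The cradle's yaw is about -0.15, the knob's position agrees with the plate corners, and there are three axles. Moving above the cradle for a wrist look.

Run:
```python
from h import *
print(go([.46,-.03,.33],1.42))
```

```text
(array([-43.76, -53.01,  -9.24]), array([-0.001, -0.   , -0.234]))
```

```bash
python3 -m inch '{"fingers":[-1,-1,-1,-1,-1,-1,-1,-1,-1,-1,-1,-1,-1,-1,-1,-1],"translation":[[0,0,-9],[-44,-53,-9],[-44,-53,-9],[-44,-53,-9],[-44,-53,-9],[-44,-53,-9],[-44,-53,-9],[-44,-53,-9],[-44,-53,-9],[-44,-53,-9],[-44,-53,-9],[-44,-53,-9],[-44,-53,-9],[-44,-53,-9],[-44,-53,-9],[-44,-53,-9]],"turn":[[0,0,0],[0,0,-0.23],[0,0,-0.23],[0,0,-0.23],[0,0,-0.23],[0,0,-0.23],[0,0,-0.23],[0,0,-0.23],[0,0,-0.23],[0,0,-0.23],[0,0,-0.23],[0,0,-0.23],[0,0,-0.23],[0,0,-0.23],[0,0,-0.23],[0,0,-0.23]]}' 20
python3 - <<'E'
from h import *
c=snap('wrist','w0.png');T=np.array(c['world_to_cam']);print(-T[:3,:3].T@T[:3,3],T[:3,:3].round(2),manip.get_state()['joint_positions'])
E
```

```text
clock: 2.15
tool_pos: [0.4621, -0.0296, 0.3278]
tool_rot: [3.141, 0.0, 2.989]
ft_force: [0.1, 0.0, 0.3]
opening: 0.0929
grip_force: 0.0
[ 0.38081645 -0.01715698  0.47485646] [[ 0.15  0.99 -0.  ]
 [ 0.94 -0.15  0.3 ]
 [ 0.29 -0.05 -0.95]] [-1.19534451e-01 -3.59735559e-01  1.73083626e+00  2.35352345e-05
  1.77016130e+00 -1.53720404e+00]
```

View pics/w0.png

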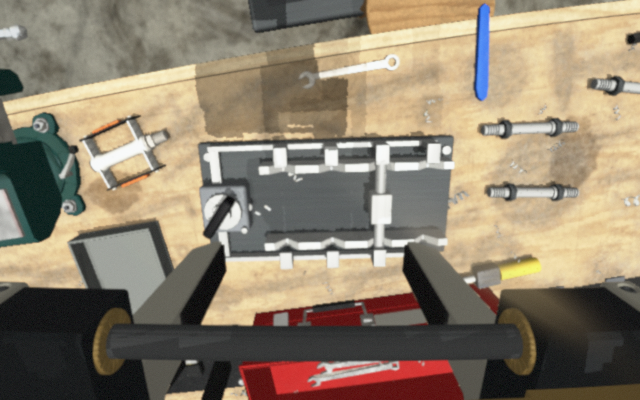

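The wrist view shows the knob wing at (221,214), the dummy block at (381,208), the plate corners at (203,144) and (453,136), and two axles at (528,128) and (532,192). I'll measure from it.

Run:
```python
from h import *
c=snap('wrist');g=cv2.cvtColor(c['img'],cv2.COLOR_RGB2GRAY)
def cen(x0,x1,y0,y1,f):
    m=f(g[y0:y1,x0:x1]).astype('uint8');n,l,st,ce=cv2.connectedComponentsWithStats(m);i=1+np.argmax(st[1:,4])
    p=np.argwhere(l==i)[:,::-1].astype(np.float32)+[x0,y0];return p.astype(np.float32)
w=cen(200,250,185,245,lambda a:a<50);r=cv2.minAreaRect(w);print('wing',r,len(w))
b=cv2.boxPoints(r);P=ray(c,b,.081);print(P.round(4).tolist(),P.mean(0))
d=cen(365,398,190,228,lambda a:a>185);r=cv2.minAreaRect(d);print('block',r);P=ray(c,cv2.boxPoints(r),.053);print(P.round(3).tolist(),P.mean(0))
# predicted points
o=np.array([.529,.013]);y=-.15;R=np.array([[np.cos(y),-np.sin(y)],[np.sin(y),np.cos(y)]])
L=[(-.084,-.207,.012),(-.084,.133,.012),(-.078,-.093,.055),(-.078,-.031,.055),(-.078,.031,.055),(-.078,.093,.055),(.078,-.031,.055),(.078,.031,.055)]
print(proj(c,[[*(o+R@l[:2]),l[2]] for l in L]).round(1).tolist())
im=c['img'][125:275,190:470];cv2.imwrite('pics/w1.png',cv2.resize(im,(784,420),interpolation=cv2.INTER_CUBIC)[:,:,::-1])
```

```text
wing ((218.8258514404297, 216.07864379882812), (9.115982055664062, 46.32190704345703), 32.0053825378418) 308
[[0.5228, -0.1762, 0.081], [0.4789, -0.1353, 0.081], [0.4861, -0.1276, 0.081], [0.5304, -0.1684, 0.081]] [ 0.50455973 -0.15187569  0.081     ]
block ((381.5, 211.0), (32.0, 19.0), 90.0)
[[0.515, 0.035, 0.053], [0.519, 0.059, 0.053], [0.562, 0.055, 0.053], [0.558, 0.031, 0.053]] [0.53818335 0.0448652  0.053     ]
[[196.5, 138.1], [454.9, 137.3], [280.1, 147.0], [332.0, 146.8], [383.8, 146.7], [435.1, 146.7], [330.7, 264.4], [377.3, 264.2]]
```

View pics/w1.png

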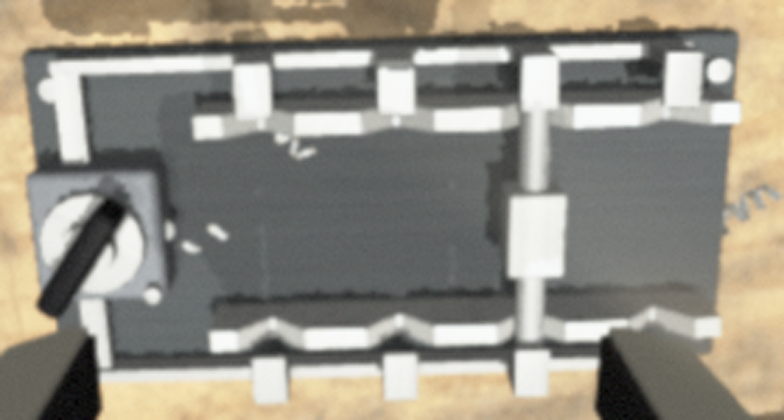

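Run:
```python
from h import *
c=snap('wrist')
D=[((27,50),(-.084,-.207,.012)),((738,32),(-.084,.133,.012)),((712,352),(.084,.133,.012)),
((262,122),(-.052,-.093,.030)),((397,120),(-.052,-.031,.030)),((272,322),(.052,-.093,.030)),((399,318),(.052,-.031,.030)),((653,312),(.052,.093,.030)),
((252,66),(-.078,-.093,.055)),((397,66),(-.078,-.031,.055)),((539,58),(-.078,.031,.055)),((683,55),(-.078,.093,.055)),
((270,360),(.070,-.093,.055)),((400,356),(.070,-.031,.055)),((531,352),(.070,.031,.055)),((95,242),(0,-.172,.051))]
A=[];B=[]
for (u,v),l in D: A.append(l[:2]);B.append(ray(c,[[190+u/2.8,125+v/2.8]],l[2])[0,:2])
A=np.array(A);B=np.array(B);a0=A-A.mean(0);b0=B-B.mean(0)
y=np.arctan2((a0[:,0]*b0[:,1]-a0[:,1]*b0[:,0]).sum(),(a0*b0).sum());R=np.array([[np.cos(y),-np.sin(y)],[np.sin(y),np.cos(y)]])
o=B.mean(0)-R@A.mean(0);print('yaw',y,'o',o);print(((B-o)@R-A).round(4).tolist())
np.save('cr.npy',[*o,y])
kn=o+R@[0,-.172];print('knob',kn,'dummy ',o+R@[0,.031])
print(go([*kn,.20],y-.6+np.pi/2))
```

```text
yaw -0.12519424029360096 o [0.52781777 0.01488878]
[[0.0026, 0.0037], [0.0037, -0.0017], [0.0005, -0.0007], [0.0048, 0.0005], [0.0057, 0.0005], [0.0007, -0.0001], [0.0004, 0.0001], [0.0011, 0.0009], [0.001, -0.0001], [0.0028, -0.0002], [0.001, -0.0016], [0.0013, -0.0016], [-0.0089, 0.0003], [-0.0092, -0.0007], [-0.0094, -0.0014], [0.0017, 0.0021]]
knob [ 0.50634057 -0.15576505] dummy  [0.53168866 0.04564616]
(array([ -6.28, -11.74,  12.78]), array([0.   , 0.   , 0.572]))
```

```bash
python3 -m inch '{"fingers":[0.1,0.1,0.1,0.1,0.1,0.1],"translation":[[-3,-6,4],[-6.5,-11.7,12.8],[-6.5,-11.7,12.8],[-6.5,-11.7,12.8],[-6.5,-11.7,12.8],[-6.5,-11.7,12.8]],"turn":[[0,0,0.19],[0,0,0.38],[0,0,0.57],[0,0,0.57],[0,0,0.57],[0,0,0.57]]}'
python3 - <<'E'
from h import *
np.save('cr.npy',[.5295,.0149,-.125])
c=snap('wrist','w2.png')
print(go([.5085,-.1558,.075]))
print(proj(c,[[.5085,-.1558,.081],[.5085,-.1558,.051]]))
E
```

```text
clock: 3.05
tool_pos: [0.5089, -0.1557, 0.2016]
tool_rot: [3.141, 0.002, 2.419]
ft_force: [-0.4, 0.4, -0.4]
opening: 0.0425
grip_force: 0.0
(array([ 0.05, -0.04, 12.64]), array([0., 0., 0.]))
[[313.10933917 198.43581784]
 [313.17196452 188.34593348]]
```

View pics/w2.png

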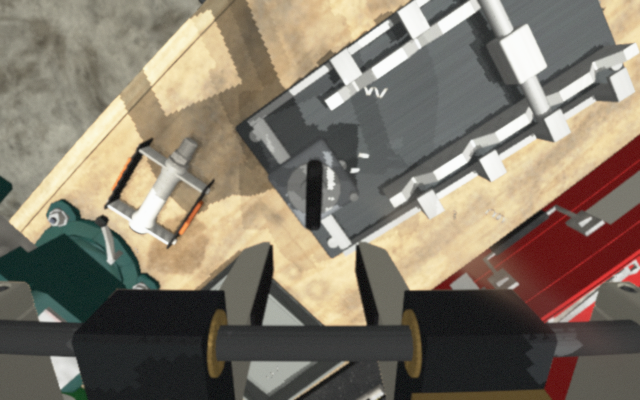

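The wing stands upright between the fingers, its centre at about (314,194) against the predicted (313,198), so it is well aligned. Descend, grip and turn.

```bash
python3 -m inch '{"fingers":[0.1,0.1,0.1,0.1,1,1,1,1,1,1],"translation":[[0,0,5],[0,0,10],[0,0,12.6],[0,0,12.6],[0,0,12.6],[0,0,12.6],[0,0,12.6],[0,0,12.6],[0,0,12.6],[0,0,12.6]],"turn":[[0,0,0],[0,0,0],[0,0,0],[0,0,0],[0,0,0],[0,0,0],[0,0,0],[0,0,0],[0,0,0],[0,0,0]]}' 25
```

```text
clock: 4.35
tool_pos: [0.5089, -0.1562, 0.0743]
tool_rot: [3.141, 0.001, 2.417]
ft_force: [1.2, 3.6, 5.6]
opening: 0.013
grip_force: 24.9
```

```bash
python3 -m inch '{"fingers":[1,1,1,1,1,1,1,1,1,1],"translation":[[0,0,0],[0,0,0],[0,0,0],[0,0,0],[0,0,0],[0,0,0],[0,0,0],[0,0,0],[0,0,0],[0,0,0]],"turn":[[0,0,-0.15],[0,0,-0.3],[0,0,-0.45],[0,0,-0.6],[0,0,-0.75],[0,0,-0.9],[0,0,-1.05],[0,0,-1.2],[0,0,-1.22],[0,0,-1.22]]}'
```

```text
clock: 5.6
tool_pos: [0.5088, -0.1557, 0.0742]
tool_rot: [3.141, 0.001, -2.646]
ft_force: [1.1, 9.1, 7.3]
opening: 0.0129
grip_force: 25.0
```

```bash
python3 -m inch '{"fingers":[0.1,0.1,0.1,0.1,0.1,0.1],"translation":[[0,0,0],[0,0,0],[0,0,-6],[0,0,-12],[0,0,-16],[0,0,-16]],"turn":[[0,0,0],[0,0,0],[0,0,0],[0,0,0],[0,0,0],[0,0,0]]}'
python3 - <<'E'
from h import *
ox,oy,y=np.load('cr.npy')
print(go([ox-.04-.031*np.sin(y),oy+.031*np.cos(y),.22],y+np.pi/2))
E
```

```text
clock: 6.35
tool_pos: [0.5092, -0.1569, 0.237]
tool_rot: [-3.138, 0.003, -2.647]
ft_force: [0.5, 0.4, -0.4]
opening: 0.0415
grip_force: 0.0
(array([-8.22, 18.58,  1.65]), array([-0.003,  0.004,  0.62 ]))
```

```bash
python3 -m inch '{"fingers":[0,-0.1,-0.1,-0.1,-0.1,-0.1],"translation":[[-4,9,1],[-8.2,18.6,1.6],[-8.2,18.6,1.6],[-8.2,18.6,1.6],[-8.2,18.6,1.6],[-8.2,18.6,1.6]],"turn":[[0,0,0.18],[0,0,0.36],[0,0,0.54],[0,0,0.62],[0,0,0.62],[0,0,0.62]]}'
python3 - <<'E'
from h import *
c=snap('wrist','w3.png')
ox,oy,y=np.load('cr.npy');R=np.array([[np.cos(y),-np.sin(y)],[np.sin(y),np.cos(y)]])
L=[(0,.031,.053),(-.052,-.031,.030),(-.052,.093,.030),(.052,.093,.03)]
print(proj(c,[[*([ox,oy]+R@l[:2]),l[2]] for l in L]).round(1).tolist())
E
```

```text
clock: 7.1
tool_pos: [0.4921, 0.0458, 0.2169]
tool_rot: [-3.141, -0.001, 3.018]
ft_force: [-0.1, 0.2, -0.4]
opening: 0.0516
grip_force: 0.0
[[319.6, 227.1], [255.4, 168.2], [383.6, 168.3], [377.7, 265.0]]
```

View pics/w3.png

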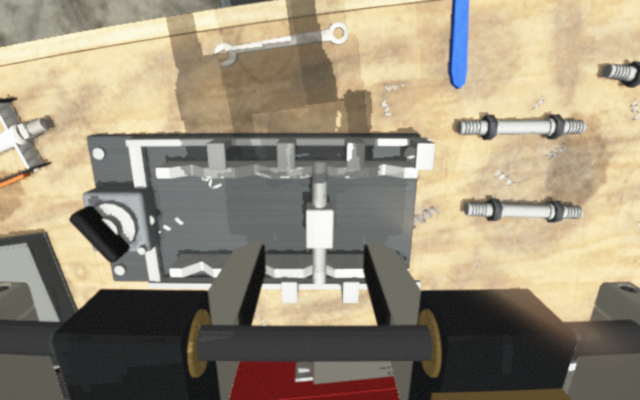

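The keepers have slid clear and the wing now stands the other way; the block is at (319,226) against the predicted (320,227). Next I grasp the dummy.

```bash
python3 - <<'E'
from h import *
print(go([.536,.0457,.042],-.125+np.pi/2))
E
python3 -m inch '{"fingers":[-0.1,-0.1,-0.1,-0.1,-0.1,1,1,1,1],"translation":[[-4.4,-0.5,5],[-4.4,-0.5,11],[-4.4,-0.5,17],[-4.4,-0.5,17.4],[-4.4,-0.5,17.4],[-4.4,-0.5,17.4],[-4.4,-0.5,17.4],[-4.4,-0.5,17.4],[-4.4,-0.5,17.4]],"turn":[[0,0,0],[0,0,0],[0,0,0],[0,0,0],[0,0,0],[0,0,0],[0,0,0],[0,0,0],[0,0,0]]}' 25
```

```text
(array([-4.36,  0.56, 17.5 ]), array([-0.   , -0.001,  0.001]))
clock: 8.28
tool_pos: [0.5375, 0.0411, 0.0478]
tool_rot: [3.13, 0.006, 3.018]
ft_force: [1.6, 49.9, 12.9]
opening: 0.0295
grip_force: 25.0
```

I typed that row before seeing the sign, so it is 1 cm off in y. Open, correct, and regrip.

```bash
python3 -m inch '{"fingers":[-0.1,-0.1,-0.1,-0.1,-0.1],"translation":[[0,0.5,0],[0,1.0,0],[0,1.0,0],[0,1.0,0],[0,1.0,-4]],"turn":[[0,0,0],[0,0,0],[0,0,0],[0,0,0],[0,0,0]]}'
python3 - <<'E'
from h import *
print(go([.536,.0457,.042],-.125+np.pi/2))
c=snap('wrist');cv2.imwrite('pics/w4.png',c['img'][:,:,::-1])
E
```

```text
clock: 8.9
tool_pos: [0.535, 0.0454, 0.0815]
tool_rot: [-3.141, -0.005, 3.016]
ft_force: [-0.4, 0.2, 0.9]
opening: 0.0511
grip_force: 0.0
(array([-0.12,  0.05,  3.95]), array([-0.001, -0.005, -0.   ]))
```

View pics/w4.png

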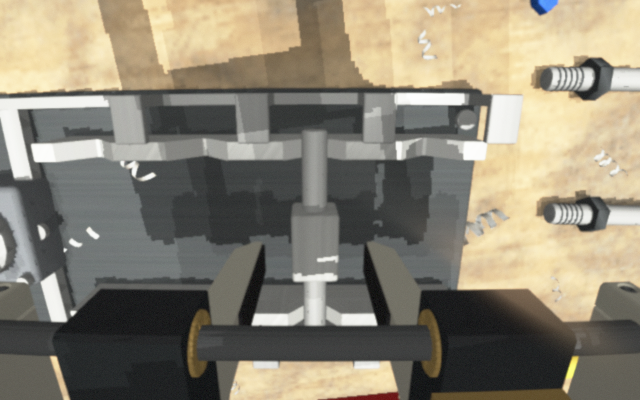

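The dummy is still seated with its block, at (315,240), centred between the fingers. Down, grip, lift.

```bash
python3 -m inch '{"fingers":[-0.1,-0.1,1,1,1,1,1,1,1,1],"translation":[[0,0,3],[0,0,3.9],[0,0,3.9],[0,0,3.9],[0,0,3.9],[0,0,3.9],[0,0,3.9],[0,0,-3],[0,0,-9],[0,0,-12]],"turn":[[0,0,0],[0,0,0],[0,0,0],[0,0,0],[0,0,0],[0,0,0],[0,0,0],[0,0,0],[0,0,0],[0,0,0]]}' 30
python3 - <<'E'
from h import *
c=snap('top')
# tray inner corners estimated at rim
P=ray(c,[[422,145],[459,138],[470,185],[432,194]],.032);m=P.mean(0);print(m)
e=(P[0]-P[3])+(P[1]-P[2]);yw=np.arctan2(e[1],e[0]);print('yaw',yw)
for d in(-.025,.025):
  print(go([m[0]-d*np.sin(yw),m[1]+d*np.cos(yw),.2],yw+np.pi/2))
E
```

```text
clock: 10.2
tool_pos: [0.5368, 0.0459, 0.207]
tool_rot: [3.141, 0.003, 3.017]
ft_force: [0.1, 0.2, -2.8]
opening: 0.0257
grip_force: 30.0
[ 0.60248704 -0.32616865  0.032     ]
yaw -0.004080502752055334
(array([-11.35, -38.6 ,   1.09]), array([ 0.001,  0.007, -0.121]))
(array([-10.75, -33.63,   1.09]), array([ 0.001,  0.007, -0.121]))
```

Dummy held (opening 25.7 mm). Moving over the tray.

```bash
python3 -m inch '{"fingers":[1,1,1,1,1,1,1,1,1],"translation":[[-2,-6,-4],[-5,-18,-4],[-7,-30,-4],[-7,-36.3,-4],[-7,-36.3,-4],[-7,-36.3,-4],[-7,-36.3,-4],[-7,-36.3,-4],[-7,-36.3,-4]],"turn":[[0,0,0],[0,0,-0.12],[0,0,-0.12],[0,0,-0.12],[0,0,-0.12],[0,0,-0.12],[0,0,-0.12],[0,0,-0.12],[0,0,-0.12]]}'
python3 - <<'E'
from h import *
c=snap('wrist','w5.png')
E
```

```text
clock: 11.38
tool_pos: [0.561, -0.322, 0.2436]
tool_rot: [3.141, 0.0, 3.138]
ft_force: [0.5, 0.7, -1.3]
opening: 0.0257
grip_force: 30.0
```

View pics/w5.png

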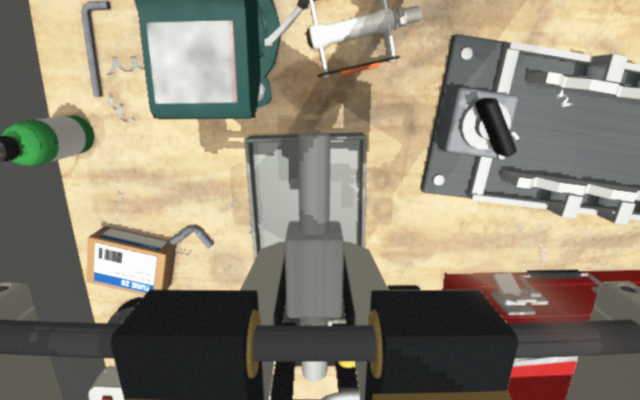

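The tray's near corners are at (248,138) and (366,136), in line with the tool. Computing the target.

Run:
```python
from h import *
c=snap('wrist')
P=ray(c,[[248,138],[366,136],[257,245],[364,240]],.032);print(P.round(3).tolist())
n=(P[0]+P[1])/2;d=P[1]-P[0];yw=np.arctan2(d[1],d[0])-np.pi/2;print(n,np.hypot(*d[:2]),yw)
t=n+.0825*np.array([np.cos(yw),np.sin(yw),0]);print(t,go([t[0]-.003,t[1],.026],yw+np.pi/2))
```

```text
[[0.524, -0.389, 0.032], [0.523, -0.269, 0.032], [0.642, -0.386, 0.032], [0.637, -0.267, 0.032]]
[ 0.52322842 -0.32923724  0.032     ] 0.11967478820147183 0.01209137822483708
[ 0.60572239 -0.32823973  0.032     ] (array([-4.17, -0.61, 21.78]), array([-0.   ,  0.   , -0.015]))
```

```bash
python3 -m inch '{"fingers":[1,1,1,1,1,1,1,0,-0.1,-0.1,-0.1,-0.1,-0.1,-0.1],"translation":[[-4.2,-0.6,4],[-4.2,-0.6,10],[-4.2,-0.6,16],[-4.2,-0.6,20],[-4.2,-0.6,21.7],[-4.2,-0.6,21.7],[-4.2,-0.6,21.7],[-4.2,-0.6,21.7],[-4.2,-0.6,21.7],[-4.2,-0.6,21.7],[-4.2,-0.6,21.7],[-4.2,-0.6,16],[-4.2,-0.6,10],[-4.2,-0.6,0]],"turn":[[0,0,0],[0,0,0],[0,0,0],[0,0,0],[0,0,0],[0,0,0],[0,0,0],[0,0,0],[0,0,0],[0,0,0],[0,0,0],[0,0,0],[0,0,0],[0,0,0]]}'
python3 - <<'E'
from h import *
print(manip.get_state()['ft_force'])
# view point over the axles
print(go([.42,.28,.28],np.pi/2+.16-.32))
E
```

```text
clock: 13.22
tool_pos: [0.6024, -0.3292, 0.2079]
tool_rot: [3.141, -0.0, 3.137]
ft_force: [0.8, -0.3, -0.4]
opening: 0.0516
grip_force: 0.0
[ 0.78558171 -0.30301903 -0.38143717]
(array([18.54, 60.83, -7.19]), array([ 0.   , -0.   ,  0.155]))
```

Dummy released. Moving to view the axles, found by a low-saturation mask.

```bash
python3 -m inch '{"fingers":[-0.3,-0.3,-0.3,-0.3,-0.3,-0.3,-0.3,-0.3,-0.3,-0.3,-0.3,-0.3,-0.3,-0.3],"translation":[[4,12,-5],[18.5,61,-7],[18.5,61,-7],[18.5,61,-7],[18.5,61,-7],[18.5,61,-7],[18.5,61,-7],[18.5,61,-7],[18.5,61,-7],[18.5,61,-7],[18.5,61,-7],[18.5,61,-7],[18.5,61,-7],[18.5,61,-7]],"turn":[[0,0,0.15],[0,0,0.15],[0,0,0.15],[0,0,0.15],[0,0,0.15],[0,0,0.15],[0,0,0.15],[0,0,0.15],[0,0,0.15],[0,0,0.15],[0,0,0.15],[0,0,0.15],[0,0,0.15],[0,0,0.15]]}'
cat > ax.py <<'E'
from h import *
def axles(c):
    """low-saturation blobs whose size on z=11 mm fits an axle: centre, rod angle, length, width"""
    hsv=cv2.cvtColor(c['img'],cv2.COLOR_RGB2HSV)
    m=((hsv[:,:,1]<70)).astype('uint8')
    m=cv2.morphologyEx(m,cv2.MORPH_CLOSE,np.ones((3,3)))
    n,l,st,_=cv2.connectedComponentsWithStats(m);out=[]
    for i in range(1,n):
        if st[i,4]<60: continue
        p=np.argwhere(l==i)[:,::-1].astype(float);P=ray(c,p,.011)[:,:2].astype(np.float32)
        r=cv2.minAreaRect(P);L,W=max(r[1]),min(r[1])
        if not(.11<L<.15 and .012<W<.045):continue
        b=cv2.boxPoints(r);e=[b[1]-b[0],b[2]-b[1]];e=max(e,key=np.linalg.norm);a=np.arctan2(e[1],e[0])%np.pi
        out.append((np.round(r[0],4).tolist(),round(a,3),round(L,3),round(W,3),p.mean(0).round().tolist()))
    return out
E
python3 - <<'E'
from ax import *
for n in('top','wrist'):
    c=snap(n,'a_'+n+'.png')
    for o in axles(c): print(n,*o)
E
```

```text
clock: 14.98
tool_pos: [0.4212, 0.2804, 0.2761]
tool_rot: [-3.141, 0.0, 2.985]
ft_force: [0.2, -0.0, -0.8]
opening: 0.0607
grip_force: 0.0
wrist [0.3625, 0.0322] 1.61 0.133 0.022 [103.0, 147.0]
```

View pics/a_wrist.png

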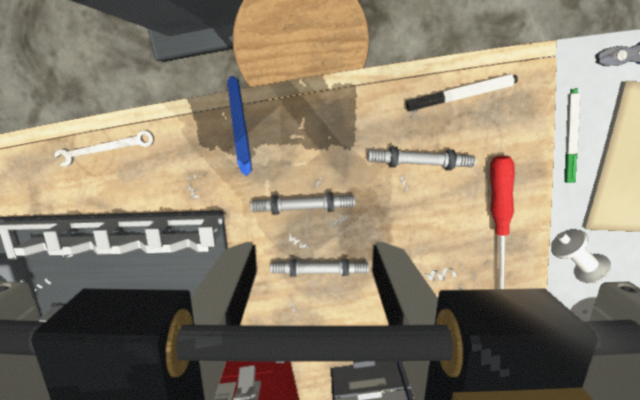

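The three axles show: B from (251,204) to (355,201), A from (271,267) to (368,267), C from (367,155) to (475,161). Ray-casting their ends.

Run:
```python
from h import *
c=snap('wrist')
for n,e in(('A',[[271,267.5],[368,267]]),('B',[[251,204.5],[355,201]]),('C',[[367,155],[475,161]])):
    P=ray(c,e,.012);d=P[1]-P[0];m=P.mean(0);a=np.arctan2(d[1],d[0]);print(n,m.round(4),round(a,3),np.hypot(*d[:2]).round(3))
    print(go([*m[:2],.1],a+np.pi/2))
    print(ray(c,e,.012).round(3).tolist())
```

```text
A [0.5577 0.266  0.012 ] 1.419 0.126
(array([-13.73,   0.66,  17.62]), array([0.   , 0.   , 1.566]))
[[0.548, 0.203, 0.012], [0.567, 0.328, 0.012]]
B [0.4672 0.2592 0.012 ] 1.449 0.128
(array([-4.9 , -1.41, 17.62]), array([0.   , 0.   , 1.537]))
[[0.459, 0.196, 0.012], [0.475, 0.323, 0.012]]
C [0.4343 0.4073 0.012 ] 1.362 0.13
(array([ 0.65, 12.71, 17.61]), array([-0.   ,  0.   , -1.518]))
[[0.421, 0.344, 0.012], [0.448, 0.471, 0.012]]
```

```bash
python3 -m inch '{"fingers":[-0.3,-0.3,-0.3,-0.3,-0.3,-0.3,-0.3,-0.3,-0.3,-0.3,-0.3,-0.3,1,1,1,1,1],"translation":[[-3,0,2],[-8,0.7,5],[-13.7,0.7,8],[-13.7,0.7,12],[-13.7,0.7,14],[-13.7,0.7,16],[-13.7,0.7,17],[-13.7,0.7,17],[-13.7,0.7,18],[-13.7,0.7,22],[-13.7,0.7,25.3],[-13.7,0.7,25.3],[-13.7,0.7,25.3],[-13.7,0.7,25.3],[-13.7,0.7,25.3],[-13.7,0.7,25.3],[-13.7,0.7,25.3]],"turn":[[0,0,0.17],[0,0,0.35],[0,0,0.53],[0,0,0.7],[0,0,0.88],[0,0,1.05],[0,0,1.23],[0,0,1.41],[0,0,1.56],[0,0,1.56],[0,0,1.56],[0,0,1.56],[0,0,1.56],[0,0,1.56],[0,0,1.56],[0,0,1.56],[0,0,1.56]]}' 35
python3 - <<'E'
from h import *
ox,oy,y=np.load('cr.npy')
for g,l in((4,.093),(3,.031),(2,-.031)):
    print(g,[ox-l*np.sin(y),oy+l*np.cos(y)],go([ox-l*np.sin(y),oy+l*np.cos(y),.12],y+np.pi/2))
E
```

```text
clock: 17.25
tool_pos: [0.5571, 0.2673, 0.0232]
tool_rot: [3.141, -0.0, 1.427]
ft_force: [1.1, -0.1, -0.2]
opening: 0.015
grip_force: 0.9
4 [np.float64(0.5410947502048261), np.float64(0.1071743830523276)] (array([-16.08,   0.71,  -9.68]), array([ 0.   , -0.   ,  1.552]))
3 [np.float64(0.533364916734942), np.float64(0.0456581276841092)] (array([-22.28,   0.83,  -9.68]), array([ 0.   , -0.   ,  1.552]))
2 [np.float64(0.5256350832650579), np.float64(-0.0158581276841092)] (array([-28.48,   0.95,  -9.68]), array([ 0.   , -0.   ,  1.552]))
```

```bash
python3 -m inch '{"fingers":[1,1,1,1,1,1,1,1,1,1,1,1,1,1,1,1,1,1],"translation":[[0,0,0],[0,0,0],[0,0,-3],[0,0,-7],[0,0,-12],[-5,0.5,-14],[-10,0.7,-14],[-16,0.7,-14],[-16.1,0.7,-12],[-16.1,0.7,-10],[-16.1,0.7,-9.7],[-16.1,0.7,-9.7],[-16.1,0.7,-9.7],[-16.1,0.7,-9.7],[-16.1,0.7,-9.7],[-16.1,0.7,-9.7],[-16.1,0.7,-9.7],[-16.1,0.7,-9.7]],"turn":[[0,0,0],[0,0,0],[0,0,0],[0,0,-0.1],[0,0,-0.27],[0,0,-0.45],[0,0,-0.62],[0,0,-0.8],[0,0,-0.97],[0,0,-1.15],[0,0,-1.32],[0,0,-1.48],[0,0,-1.59],[0,0,-1.59],[0,0,-1.59],[0,0,-1.59],[0,0,-1.59],[0,0,-1.59]]}' 35
python3 - <<'E'
from h import *
c=snap('wrist','p1.png');ox,oy,y=np.load('cr.npy');print(go([ox-.093*np.sin(y),oy+.093*np.cos(y),.052],y+np.pi/2))
E
```

```text
clock: 19.5
tool_pos: [0.5409, 0.107, 0.1201]
tool_rot: [-3.142, -0.0, 3.016]
ft_force: [-0.1, 0.3, -1.6]
opening: 0.0134
grip_force: 35.0
(array([-0.01,  0.02,  6.82]), array([ 0.,  0., -0.]))
```

View pics/p1.png

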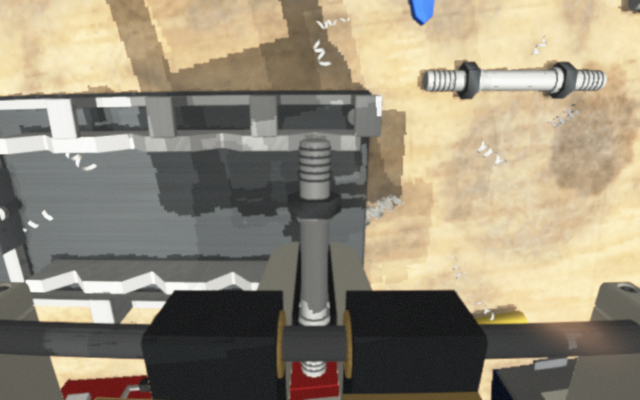

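The axle hangs parallel, its near end at (315,138) and its nut at (315,205). I'll check its axial centring against the prediction.

Run:
```python
from h import *
c=snap('wrist');ox,oy,y=np.load('cr.npy');R=np.array([[np.cos(y),-np.sin(y)],[np.sin(y),np.cos(y)]])
L=[(-.064,.093,.108),(-.064,.093,.115),(-.034,.093,.108),(-.052,.031,.03),(-.052,-.031,.03),(-.052,-.093,.03)]
print(proj(c,[[*([ox,oy]+R@l[:2]),l[2]] for l in L]).round(1).tolist())
```

```text
[[314.8, 133.8], [314.8, 135.7], [314.8, 197.9], [222.4, 138.7], [132.3, 139.4], [46.3, 140.7]]
```

```bash
python3 -m inch '{"fingers":[1,1,1,1,1,1,1],"translation":[[0.2,0,2],[0.2,0,4],[0.2,0,5.5],[0.2,0,6.2],[0.2,0,6.6],[0.2,0,6.9],[0.2,0,6.9]],"turn":[[0,0,0],[0,0,0],[0,0,0],[0,0,0],[0,0,0],[0,0,0],[0,0,0]]}'
```

```text
clock: 20.48
tool_pos: [0.5393, 0.1074, 0.0519]
tool_rot: [3.141, 0.001, 3.017]
ft_force: [-1.7, 1.2, 3.3]
opening: 0.013
grip_force: 35.0
```

```bash
python3 -m inch '{"fingers":[1,0.7,0.3,0.2,0.2,0.2,0.2,0.2,0.2],"translation":[[0,0,0.1],[0,0,0.1],[0,0,0.1],[0,0,0.1],[0,0,0.1],[0,0,-3],[0,0,-8],[0,0,-14],[0,0,-14]],"turn":[[0,0,0],[0,0,0],[0,0,0],[0,0,0],[0,0,0],[0,0,0],[0,0,0],[0,0,0],[0,0,0]]}'
python3 - <<'E'
from h import *
print(go([.4,.22,.25],1.446))
E
```

```text
clock: 21.6
tool_pos: [0.5405, 0.1074, 0.1962]
tool_rot: [3.14, 0.007, 3.017]
ft_force: [0.4, -0.1, -0.6]
opening: 0.0373
grip_force: 0.0
(array([15.3 ,  9.43, -5.47]), array([0.002, 0.007, 0.   ]))
```

Moving back for a view that covers both the placed axle and the two remaining ones.

```bash
python3 -m inch '{"fingers":[-0.3,-0.3,-0.3,-0.3,-0.3,-0.3],"translation":[[6,3,-5],[12,8,-8],[15.3,9.4,-8],[15.3,9.4,-8],[15.3,9.4,-8],[15.3,9.4,-8]],"turn":[[0,0,0],[0,0,0],[0,0,0],[0,0,0],[0,0,0],[0,0,0]]}'
python3 - <<'E'
from h import *
c=snap('wrist','p2.png')
ox,oy,y=np.load('cr.npy');R=np.array([[np.cos(y),-np.sin(y)],[np.sin(y),np.cos(y)]])
L=[(-.064,.093,.04),(.064,.093,.04),(-.034,.093,.04),(.034,.093,.04)]
print(proj(c,[[*([ox,oy]+R@l[:2]),l[2]] for l in L]).round(1).tolist())
print(proj(c,[[.459,.196,.011],[.475,.323,.011],[.421,.344,.011],[.448,.471,.011]]).round(1).tolist())
E
```

```text
clock: 22.35
tool_pos: [0.3995, 0.2189, 0.2701]
tool_rot: [-3.141, -0.001, 3.016]
ft_force: [-0.1, -0.3, 1.3]
opening: 0.0606
grip_force: 0.0
[[235.1, 245.6], [242.4, 336.3], [236.9, 268.5], [240.8, 316.6]]
[[302.0, 214.3], [406.4, 214.2], [421.8, 169.3], [526.5, 178.5]]
```

View pics/p2.png

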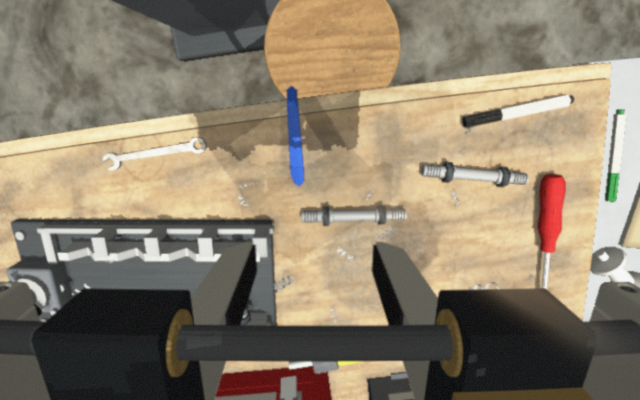

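Axles B and C stand exactly where predicted, at (302–406,214) and (422–526,174); the placed one is hidden behind the finger. Picking B.

Run:
```python
from h import *
print(go([.4672,.2592,.023],1.449+np.pi/2))
```

```text
(array([-6.23,  4.88, 24.71]), array([-0.002, -0.   ,  1.567]))
```

```bash
python3 -m inch '{"fingers":[-0.2,-0.1,-0.1,-0.1,-0.1,-0.1,-0.1,-0.1,-0.1,-0.1,-0.1,-0.1,1,1,1,1,1,1],"translation":[[-3,2,2],[-6.2,4.9,5],[-6.2,4.9,8],[-6.2,4.9,12],[-6.2,4.9,14],[-6.2,4.9,16],[-6.2,4.9,17],[-6.2,4.9,17],[-6.2,4.9,18],[-6.2,4.9,22],[-6.2,4.9,24.7],[-6.2,4.9,24.7],[-6.2,4.9,24.7],[-6.2,4.9,24.7],[-6.2,4.9,24.7],[-6.2,4.9,24.7],[-6.2,4.9,24.7],[-6.2,4.9,24.7]],"turn":[[0,0,0.17],[0,0,0.35],[0,0,0.53],[0,0,0.7],[0,0,0.88],[0,0,1.05],[0,0,1.23],[0,0,1.41],[0,0,1.56],[0,0,1.56],[0,0,1.56],[0,0,1.56],[0,0,1.56],[0,0,1.56],[0,0,1.56],[0,0,1.56],[0,0,1.56],[0,0,1.56]]}' 35
python3 - <<'E'
from h import *
ox,oy,y=np.load('cr.npy')
print(go([ox-.031*np.sin(y),oy+.031*np.cos(y),.12],y+np.pi/2))
E
```

```text
clock: 24.65
tool_pos: [0.4665, 0.2605, 0.0244]
tool_rot: [3.141, -0.0, 1.457]
ft_force: [-1.1, -0.3, 4.6]
opening: 0.013
grip_force: 35.0
(array([-20.58,   9.08,  -9.56]), array([ 0.  ,  0.  , -1.56]))
```

```bash
python3 -m inch '{"fingers":[1,1,1,1,1,1,1,1,1,1,1,1,1,1,1,1,1],"translation":[[0,0,-2],[0,0,-7],[0,0,-12],[-2,1,-14],[-7,3,-14],[-12,5,-14],[-16,8,-14],[-20.6,9.1,-14],[-20.6,9.1,-14],[-20.6,9.1,-12],[-20.6,9.1,-10],[-20.6,9.1,-9.6],[-20.6,9.1,-9.6],[-20.6,9.1,-9.6],[-20.6,9.1,-9.6],[-20.6,9.1,-9.6],[-20.6,9.1,-9.6]],"turn":[[0,0,0],[0,0,-0.1],[0,0,-0.27],[0,0,-0.45],[0,0,-0.62],[0,0,-0.8],[0,0,-0.97],[0,0,-1.15],[0,0,-1.32],[0,0,-1.48],[0,0,-1.56],[0,0,-1.56],[0,0,-1.56],[0,0,-1.56],[0,0,-1.56],[0,0,-1.56],[0,0,-1.56]]}'
python3 - <<'E'
from h import *
ox,oy,y=np.load('cr.npy');R=np.array([[np.cos(y),-np.sin(y)],[np.sin(y),np.cos(y)]])
print(go([ox-.031*np.sin(y),oy+.031*np.cos(y),.052],y+np.pi/2))
c=snap('wrist')
cv2.imwrite('pics/p3.png',c['img'][:,:,::-1])
L=[(-.064,.093,.04),(.064,.093,.04),(-.034,.093,.04),(.034,.093,.04),(-.064,.031,.114)]
print(proj(c,[[*([ox,oy]+R@l[:2]),l[2]] for l in L]).round(1).tolist())
E
```

```text
clock: 26.78
tool_pos: [0.5334, 0.0454, 0.1203]
tool_rot: [-3.142, 0.0, 3.017]
ft_force: [-0.2, 0.2, -1.8]
opening: 0.0133
grip_force: 35.0
(array([0.01, 0.02, 6.83]), array([-0.,  0.,  0.]))
[[412.1, 121.2], [397.9, 296.8], [408.6, 167.4], [401.0, 260.6], [314.8, 134.8]]
```

View pics/p3.png

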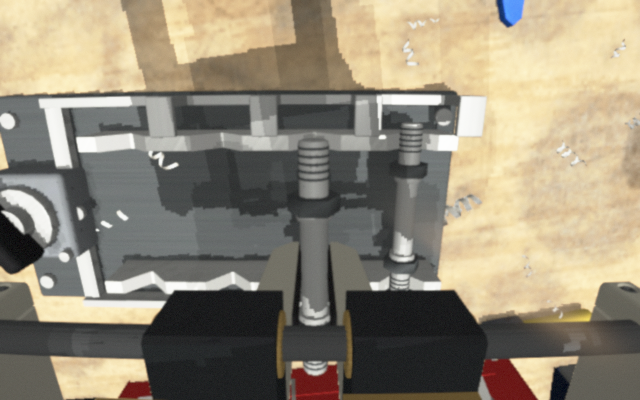

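Axle A is seated as predicted, with nuts at (409,169) and (400,263), and B hangs the same way A did. Lower and release.

```bash
python3 -m inch '{"fingers":[1,1,1,1,1,1,1,1],"translation":[[0.2,0,2],[0.2,0,4],[0.2,0,5.5],[0.2,0,6.2],[0.2,0,6.6],[0.2,0,6.9],[0.2,0,7],[0.2,0,7]],"turn":[[0,0,0],[0,0,0],[0,0,0],[0,0,0],[0,0,0],[0,0,0],[0,0,0],[0,0,0]]}'
```

```text
clock: 27.82
tool_pos: [0.5319, 0.0459, 0.0529]
tool_rot: [3.141, 0.001, 3.017]
ft_force: [-16.5, 0.9, 25.6]
opening: 0.0128
grip_force: 35.0
```

B was gripped 1 mm lower relative to the TCP, so it is already on the V. I'll ease off and release.

```bash
python3 -m inch '{"fingers":[1,0.7,0.3,0.2,0.2,0.2,0.2,0.2,0.2],"translation":[[0,0,-0.1],[0,0,-0.1],[0,0,-0.1],[0,0,-0.1],[0,0,-0.1],[0,0,-3],[0,0,-8],[0,0,-14],[0,0,-14]],"turn":[[0,0,0],[0,0,0],[0,0,0],[0,0,0],[0,0,0],[0,0,0],[0,0,0],[0,0,0],[0,0,0]]}'
python3 - <<'E'
from h import *
print(go([.4,.30,.25],1.446))
E
```

```text
clock: 28.95
tool_pos: [0.533, 0.0457, 0.1951]
tool_rot: [3.14, 0.007, 3.017]
ft_force: [0.4, 0.9, 0.5]
opening: 0.0372
grip_force: 0.0
(array([16.32, 23.58, -5.58]), array([ 0.001,  0.007, -0.   ]))
```

```bash
python3 -m inch '{"fingers":[-0.1,-0.1,-0.1,-0.1,-0.1,-0.1,-0.1,-0.1],"translation":[[4,5,-5],[9,12,-6],[13,18,-6],[16.3,23.6,-6],[16.3,23.6,-6],[16.3,23.6,-6],[16.3,23.6,-6],[16.3,23.6,-6]],"turn":[[0,0,0],[0,0,0],[0,0,0],[0,0,0],[0,0,0],[0,0,0],[0,0,0],[0,0,0]]}'
python3 - <<'E'
from h import *
c=snap('wrist')
p=proj(c,[[.421,.344,.011],[.448,.471,.011]]);print(p.round(1).tolist())
x0,y0=(p.min(0)-20).astype(int);x1,y1=(p.max(0)+20).astype(int)
im=c['img'][y0:y1,x0:x1].astype(int);m=(im[:,:,0]-im[:,:,2]<25)
n,l,st,ce=cv2.connectedComponentsWithStats(cv2.morphologyEx(m.astype('uint8'),cv2.MORPH_CLOSE,np.ones((5,5))))
i=1+np.argmax(st[1:,4]);q=np.argwhere(l==i)[:,::-1]+[x0,y0];P=ray(c,q,.012)[:,:2].astype(np.float32);r=cv2.minAreaRect(P);print(st[1:,4],r)
print(go([.4343,.4073,.023],1.362+np.pi/2))
E
```

```text
clock: 29.95
tool_pos: [0.3996, 0.2992, 0.2497]
tool_rot: [-3.141, -0.0, 3.015]
ft_force: [-0.2, -0.3, 0.4]
opening: 0.0511
grip_force: 0.0
[[356.0, 181.5], [467.9, 190.7]]
[1494    2   15] ((0.43416500091552734, 0.4074645936489105), (0.13042694330215454, 0.02419949136674404), 77.9495849609375)
(array([-2.08, 11.16, 22.69]), array([-0.   , -0.   , -1.488]))
```

C is unmoved. Pick it with the shorter turn.

```bash
python3 -m inch '{"fingers":[-0.1,-0.1,-0.1,-0.1,-0.1,-0.1,-0.1,-0.1,-0.1,-0.1,-0.1,-0.1,1,1,1,1,1,1],"translation":[[-1,5,2],[-2.1,11.2,5],[-2.1,11.2,8],[-2.1,11.2,12],[-2.1,11.2,14],[-2.1,11.2,15],[-2.1,11.2,16],[-2.1,11.2,17],[-2.1,11.2,18],[-2.1,11.2,20],[-2.1,11.2,22.7],[-2.1,11.2,22.7],[-2.1,11.2,22.7],[-2.1,11.2,22.7],[-2.1,11.2,22.7],[-2.1,11.2,22.7],[-2.1,11.2,22.7],[-2.1,11.2,22.7]],"turn":[[0,0,-0.17],[0,0,-0.35],[0,0,-0.53],[0,0,-0.7],[0,0,-0.88],[0,0,-1.05],[0,0,-1.23],[0,0,-1.41],[0,0,-1.49],[0,0,-1.49],[0,0,-1.49],[0,0,-1.49],[0,0,-1.49],[0,0,-1.49],[0,0,-1.49],[0,0,-1.49],[0,0,-1.49],[0,0,-1.49]]}' 35
python3 - <<'E'
from h import *
ox,oy,y=np.load('cr.npy');l=-.031
print(go([ox-l*np.sin(y),oy+l*np.cos(y),.12],y+np.pi/2))
E
```

```text
clock: 32.25
tool_pos: [0.4339, 0.4087, 0.0233]
tool_rot: [-3.142, 0.0, -1.776]
ft_force: [-0.1, -0.3, 2.0]
opening: 0.013
grip_force: 35.0
(array([ 39.69, -17.65,  -9.67]), array([0.  , 0.  , 1.49]))
```

```bash
python3 -m inch '{"fingers":[1,1,1,1,1,1,1,1,1,1,1,1,1,1,1,1,1,1,1],"translation":[[0,0,-2],[0,0,-7],[0,0,-12],[4,-2,-14],[9,-4,-14],[14,-6,-14],[19,-8,-14],[24,-10.5,-14],[29,-13,-14],[34,-15,-14],[39.7,-17.6,-14],[39.7,-17.6,-14],[39.7,-17.6,-14],[39.7,-17.6,-12],[39.7,-17.6,-9.7],[39.7,-17.6,-9.7],[39.7,-17.6,-9.7],[39.7,-17.6,-9.7],[39.7,-17.6,-9.7]],"turn":[[0,0,0],[0,0,0.1],[0,0,0.27],[0,0,0.45],[0,0,0.62],[0,0,0.8],[0,0,0.97],[0,0,1.15],[0,0,1.32],[0,0,1.48],[0,0,1.49],[0,0,1.49],[0,0,1.49],[0,0,1.49],[0,0,1.49],[0,0,1.49],[0,0,1.49],[0,0,1.49],[0,0,1.49]]}'
python3 - <<'E'
from h import *
ox,oy,y=np.load('cr.npy');R=np.array([[np.cos(y),-np.sin(y)],[np.sin(y),np.cos(y)]]);l=-.031
print(go([ox-l*np.sin(y),oy+l*np.cos(y),.052],y+np.pi/2))
c=snap('wrist','p4.png');g=cv2.cvtColor(c['img'],cv2.COLOR_RGB2GRAY)
L=[(-.034,.031,.04),(-.034,.093,.04),(-.034,-.031,.108)]
print(proj(c,[[*([ox,oy]+R@l[:2]),l[2]] for l in L]).round(1).tolist())
n,lb,st,ce=cv2.connectedComponentsWithStats((g[150:240,280:540]<45).astype('uint8'))
print([(ce[i]+[280,150]).round(1).tolist()+[int(st[i,4])] for i in range(1,n) if 100<st[i,4]<1500])
E
```

```text
clock: 34.62
tool_pos: [0.5253, -0.0159, 0.1208]
tool_rot: [3.142, 0.001, 3.017]
ft_force: [-0.2, 0.1, -1.8]
opening: 0.0126
grip_force: 35.0
(array([-0.02,  0.01,  6.88]), array([0.   , 0.001, 0.   ]))
[[408.1, 167.8], [499.8, 168.1], [314.5, 197.8]]
[]
```

```bash
python3 -m inch '{"fingers":[1,1,1,1,1,1,1],"translation":[[0,0,2],[0,0,4],[0,0,5.5],[0,0,6.2],[0,0,6.6],[0,0,6.9],[0,0,6.9]],"turn":[[0,0,0],[0,0,0],[0,0,0],[0,0,0],[0,0,0],[0,0,0],[0,0,0]]}'
```

```text
clock: 35.55
tool_pos: [0.5254, -0.0158, 0.052]
tool_rot: [3.141, 0.001, 3.017]
ft_force: [-2.9, 0.6, 3.4]
opening: 0.0129
grip_force: 35.0
```

Contact as with A; release and rise, then back off to see the whole cradle.

```bash
python3 -m inch '{"fingers":[1,0.7,0.3,0.2,0.2,0.2,0.2,0.2,0.2,0.2,0.2],"translation":[[0,0,0.1],[0,0,0.1],[0,0,0.1],[0,0,0.1],[0,0,0.1],[0,0,-3],[0,0,-8],[0,0,-14],[6,-2,-18],[9,-3,-18],[9,-3,-18]],"turn":[[0,0,0],[0,0,0],[0,0,0],[0,0,0],[0,0,0],[0,0,0],[0,0,0],[0,0,0],[0,0,0],[0,0,0],[0,0,0]]}'
python3 - <<'E'
from h import *
ox,oy,y=np.load('cr.npy');R=np.array([[np.cos(y),-np.sin(y)],[np.sin(y),np.cos(y)]])
c=snap('wrist','p5.png')
L=[(s,yy,.04) for yy in(-.031,.031,.093) for s in(-.034,.034)]
print(proj(c,[[*([ox,oy]+R@l[:2]),l[2]] for l in L]).round(1).tolist())
kn=np.array([ox,oy])+R@[0,-.172]
print(kn,go([.5088,-.1557,.15],y-.6+1.22+np.pi/2))
E
```

```text
clock: 36.92
tool_pos: [0.4308, -0.0349, 0.2325]
tool_rot: [-3.141, 0.003, 3.016]
ft_force: [-0.3, 0.1, 0.4]
opening: 0.037
grip_force: 0.0
[[343.9, 231.1], [342.3, 288.3], [403.3, 230.9], [398.4, 288.0], [461.8, 230.6], [453.9, 287.4]]
[ 0.50805595 -0.155758  ] (array([ -9.14, -11.04,   8.2 ]), array([-0.001,  0.002, -0.62 ]))
```

View pics/p5.png

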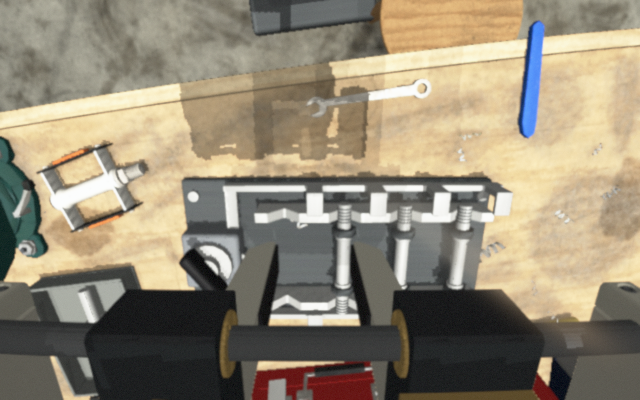

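All three axles are seated, with nuts at (344,232), (403,233) and (462,232), matching the prediction; the dummy is in the tray at (90,310). Now the knob.

```bash
python3 -m inch '{"fingers":[0.1,0.1,0.1,0.1,0.1,0.1,0.1],"translation":[[-4,-6,0],[-9.1,-11,4],[-9.1,-11,8.2],[-9.1,-11,8.2],[-9.1,-11,8.2],[-9.1,-11,8.2],[-9.1,-11,8.2]],"turn":[[0,0,-0.18],[0,0,-0.36],[0,0,-0.54],[0,0,-0.62],[0,0,-0.62],[0,0,-0.62],[0,0,-0.62]]}' 25
python3 - <<'E'
from h import *
print(go([.5088,-.1557,.0745],-.125-.6+1.22+np.pi/2))
E
```

```text
clock: 37.85
tool_pos: [0.509, -0.1547, 0.1497]
tool_rot: [-3.141, 0.001, -2.647]
ft_force: [0.4, -0.2, 0.3]
opening: 0.0417
grip_force: 0.0
(array([ 0.07, -0.07,  7.52]), array([-0.001,  0.001, -0.   ]))
```

```bash
python3 -m inch '{"fingers":[0.1,0.1,0.1,1,1,1,1,1,1],"translation":[[0,0,4],[0,0,7.5],[0,0,7.5],[0,0,7.5],[0,0,7.5],[0,0,7.5],[0,0,7.5],[0,0,7.5],[0,0,7.5]],"turn":[[0,0,0],[0,0,0],[0,0,0],[0,0,0],[0,0,0],[0,0,0],[0,0,0],[0,0,0],[0,0,0]]}'
python3 -m inch '{"fingers":[1,1,1,1,1,1,1,1,1,1],"translation":[[0,0,0],[0,0,0],[0,0,0],[0,0,0],[0,0,0],[0,0,0],[0,0,0],[0,0,0],[0,0,0],[0,0,0]],"turn":[[0,0,0.15],[0,0,0.3],[0,0,0.45],[0,0,0.6],[0,0,0.75],[0,0,0.9],[0,0,1.05],[0,0,1.2],[0,0,1.23],[0,0,1.23]]}'
```

```text
clock: 38.98
tool_pos: [0.509, -0.1554, 0.0747]
tool_rot: [-3.14, 0.001, -2.646]
ft_force: [2.1, -5.0, 2.3]
opening: 0.0124
grip_force: 25.0
clock: 40.22
tool_pos: [0.509, -0.1561, 0.0747]
tool_rot: [-3.141, 0.002, 2.406]
ft_force: [1.2, -11.5, 1.8]
opening: 0.0127
grip_force: 25.0
```

```bash
python3 -m inch '{"fingers":[0.1,0.1,0.1,0.1,0.1,0.1,0.1,0.1,0.1,0.1],"translation":[[0,0,0],[0,0,0],[0,0,-5],[0,0,-11],[0,0,-17],[3,6,-25],[8,6,-25],[8,6,-25],[8,6,-25],[8,6,-25]],"turn":[[0,0,0],[0,0,0],[0,0,0],[0,0,0],[0,0,0],[0,0,-0.18],[0,0,-0.36],[0,0,-0.54],[0,0,-0.54],[0,0,-0.54]]}'
python3 - <<'E'
from h import *
ox,oy,y=np.load('cr.npy');R=np.array([[np.cos(y),-np.sin(y)],[np.sin(y),np.cos(y)]])
c=snap('wrist');g=cv2.cvtColor(c['img'],cv2.COLOR_RGB2GRAY)
p=proj(c,[[*([ox,oy]+R@[0,-.172]),.081]])[0].astype(int);print(p)
w=(g[p[1]-40:p[1]+40,p[0]-40:p[0]+40]<50).astype('uint8');n,l,st,_=cv2.connectedComponentsWithStats(w);i=1+np.argmax(st[1:,4])
b=cv2.boxPoints(cv2.minAreaRect((np.argwhere(l==i)[:,::-1]+p-40).astype(np.float32)));P=ray(c,b,.078);e=max([P[1]-P[0],P[2]-P[1]],key=np.linalg.norm)
print('wing angle',(np.arctan2(e[1],e[0])-y+.6+np.pi/2)%np.pi-np.pi/2,np.linalg.norm(e))
# tab brightness: locked tab spots vs released spots
for dy in(0,.031): print(dy,[int(g[int(v),int(u)]) for u,v in proj(c,[[*([ox,oy]+R@[-.064,k+dy]),.055] for k in(-.031,.031,.093)])])
L=[(-.034,k,.051) for k in(-.031,.031,.093)]
for u,v in proj(c,[[*([ox,oy]+R@l[:2]),l[2]] for l in L]): print('nut',(u,v),int(g[int(v)-4:int(v)+5,int(u)-2:int(u)+3].min()))
E
```

```text
clock: 41.48
tool_pos: [0.4896, -0.0572, 0.3234]
tool_rot: [-3.142, -0.001, 2.942]
ft_force: [-0.1, -0.0, -1.0]
opening: 0.042
grip_force: 0.0
[234 199]
wing angle -0.09464371075675615 0.058009248619819216
0 [161, 252, 251]
0.031 [75, 68, 222]
nut (np.float64(351.6954834813234), np.float64(156.7502790414169)) 99
nut (np.float64(403.11880387619044), np.float64(153.04214314914805)) 101
nut (np.float64(454.24534138778534), np.float64(149.45158863392268)) 97
```

Knob home at about 0, and the tabs are back over the axles. Handing in.

```bash
python3 -c "
from rig import manip
print(manip.finish_job())"
```

```text
the job is handed in; nothing more can be done
None
```

The changeover is done and handed in at about 41 s, with no verdict returned: the one dummy present is in the tray, all three hub axles are settled in grooves 2 to 4, the knob is back at the locked end, and I did not touch the pedal, screwdriver or chain tool.

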